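# Seat a jade disc in its display case and slide the cover shut

## Task

Take the middle-sized of the three jade discs out of the stock tray, lay it flat on the wooden deck of the display case and slide it about lightly until it drops into the round pocket and lies fully home. Only then slide the clear cover completely shut over it. Jade chips, so never press the disc hard against the case, and leave the other goods where they are.

Things in the scene. Friction and masses are not known exactly. Their poses are not given: they have to be found in the camera images.
- disc_center (a point): centre (half-way up) of the disc to be cased: flat round green jade disc, diameter 54 mm, 10 mm thick, with a 12 mm cord hole, lying flat (its z is the disc's axis), about 45 to 90 g. It is the middle one in size of three such discs in the tray
- disc_large_center (a point): centre of the large jade disc, diameter 66 mm, 10 mm thick, in the tray; not to be used or moved
- disc_small_center (a point): centre of the small jade disc, diameter 42 mm, 10 mm thick, in the tray; not to be used or moved
- carving: carved boxwood animal, 32 mm wide, 46 mm tall, standing in the tray; origin at the centre of its underside; not to be moved
- tray: fixed wooden stock tray, 260 mm (its x) by 200 mm (its y), rim 18 mm high and 6 mm thick, inner floor 6 mm above its origin (centre of its underside). Three discs and a carving lie in its quarters, about 58 mm from the middle along x and 48 mm along y; fingers closing along its x have at least 25 mm free on both sides of each disc
- case: fixed dark wooden display case, brass corners, 196 mm (its x) by 182 mm (its y), 36 mm high; origin at the centre of its underside. Opening 160 mm (x) by 150 mm (y); its floor is a flat fixed brown deck 20 mm above the origin, with one round pocket. Rails 18 mm thick and 36 mm high run along y, grooved for the cover; end wall at +y 36 mm high, at -y 27 mm
- deck_center (a point): point on the deck's top face where the pocket's middle was meant to be: 16 mm towards +y from the case's centre; axes as the case. The pocket, 56.5 mm across, 5 mm deep, flat-floored, was cut by hand: its true middle lies up to 9 mm off this point along x and 7 mm along y and is not measured. A disc that is home stands 5 mm proud of the deck, on the open deck 10 mm
- cover (a joint): how far the clear cover is open, m: 0 fully shut against the +y end wall, 0.12 to 0.135 at the start; it shuts along the case's +y. Friction about 2.5 N; stays where left. Its underside runs 7 mm above the deck (clears a disc that is home, strikes one that is not), upper face 31 mm above the case's origin; at the start its front edge (brass strip) is 57 to 72 mm from deck_center towards -y
- pull_bar (a point): middle of the top of the cover's pull bar: dark wooden bar on the cover near its -y edge, 140 mm long (case x), 14 mm thick (case y), 14.5 mm high above the panel, which goes on 5 mm beyond it towards -y; moves with the cover; axes as the case
- bangle: jade bangle, 76 mm across, 9 mm high, lying on the table beyond the tray; not to be moved
- loupe: folding black loupe, about 70 mm long, lying beyond the case; not to be moved
- owl: dark carved figure, 44 mm wide, about 62 mm tall, beyond the tray; not to be moved
- bear: boxwood carved figure, 46 mm wide, about 65 mm tall, beyond the case; not to be moved
There are look-alikes about, which are no part of the job. Leave any pink look-alike of the part that bears disc_center alone.

How it is judged:
By the outcome, as a careful person would: the job done as asked, in the order asked, and still so for the second after the job is handed in, with the robot touching nothing.
It also fails if it takes over 64 s, if anything falls off the work surface, if the arm or the gripper's body presses on something with over 40 N, if the wrist force passes 120 N, or if a joint passes its speed limit or range.

## Robot

A 6-joint arm with a two-finger parallel gripper is mounted at the origin on the work surface. World frame = base frame: x ahead of the robot, y to its left, z up, the work surface at z = 0. Lengths are in m, angles in rad, forces in N, time in s.
With the tool pointing down it reaches from about 0.4 to 0.925 m from the base axis. Payload 3.4 kg.
Tool frame: the origin (TCP) lies at the very end of the fingers, on their centre line; the grasp point (between the pads) lies 19 mm behind it; z points along the fingers, y is the line along which they close (so a half turn about z gives the same grasp; the last joint's range is limited). The gripper opens to 85 mm and grips with 20 to 120 N. Pads are 22 mm wide; open, the fingers measure 114 mm over their backs; the gripper's body (76 mm by 85 mm) begins 54 mm behind the grasp point. The pads swing forward as they close: fully open they stand 13 mm farther back than shut.
Start: joints at [-1.385, 0.307, 1.506, -0, 1.328, -0.073], TCP at [0.147, -0.556, 0.231] pointing down, gripper open.
Joint ranges: [-3.12, 3.12], [-1.05, 2.28], [0.14, 2.33], [-1.42, 4.57], [0.1, 2.73], [-2.68, 2.68]. Speed limits (rad/s): [2.57, 2.57, 3.14, 3.14, 3.14, 3.14].

## Interface

Orientations are given as a rotation vector (axis times angle).
In Python, from plant import arm gives the robot as it stands.
- The arm moves only by the shell command python3 -m creep 'ROWS' [FORCE]. ROWS is a JSON object of lists of equal length, an entry for each row: "dr": the turn, a rotation vector about the tool's x, y, z in rad, a list of three; "dp": the shift along the tool's x, y, z in mm, a list of three; "gripper": the opening, from 0 (shut) to 1 (fully open). A call has 1 to 12 rows; each row shifts and turns the commanded pose from where the row before left it, along the tool's axes as they then stand; what a row does not reach is not made up. A row lasts 1/12 s, in which the tool goes at most 41.7 mm and 7.16 degrees, less where a joint would pass 70% of its speed; a pose out of reach is approached as far as the arm can. A call with a gripper value outside its range is refused whole. The fingers move at their own pace and stop on an object; FORCE is the grip in N (left out, the last holds). Time passes only in rows, so rows that do not move let the fingers close. It gives the time, the measured TCP pose, the force and the opening at its end, in the units of the state.
- arm.read_state(): the state, without advancing time (a new reading comes with each control period).
- arm.read_camera(name): name is "scene" or "top"; returns a dict with "color" (384x512x3 uint8, red, green, blue), "z_map" (384x512 float32, m along the optical axis (not along the pixel's ray), 0 where there is no reading), "fx", "fy", "cx", "cy" (pixels), "R" (3x3) and "t" (3): a world point X has camera coordinates R X + t. Camera axes: x right, y down, z forward; pixel columns grow to the right and rows downward; lengths in m; the calibration is good to about 2 mm. A picture is of the moment at which its call begins.
- arm.close_job(): hands the job in, once; it reports no verdict.
The state is a dict: "t": time; "joint_positions": joint angles; "qd": joint speeds; "joint_efforts": joint torques, N m; "ee_pos": TCP position; "tcp_rot": TCP orientation; "contact_force": force on the tool from outside, world axes, zero at the start; "torque": the same for the moment, N m; "width": finger opening in m.
Only numpy, scipy, OpenCV 4.12 (cv2) and the standard library are available. Lean on these libraries where they do the work, as an engineer would, in place of code of your own. Each camera call takes 0.05 s, during which the arm holds its last target. There are 200 camera calls.

## Working session

There is one attempt and no reset: what is moved stays moved. The work goes in short steps, Python scripts to look and compute and a shell command to move; the robot and the scene stay as the last step left them, time stands still between calls to the robot, and variables do not carry over. Pictures are saved under pics/ and viewed, on a budget of 10 in all, crops included, one or two more only if the job needs it, and the job is handed in when it is done.

```bash
ls; mkdir -p pics; cat > h.py <<'E'
import numpy as np, cv2
from plant import arm
def pts(c):
    v,u=np.mgrid[0:384,0:512]; z=c["z_map"].astype(float)
    P=np.stack([(u-c["cx"])/c["fx"]*z,(v-c["cy"])/c["fy"]*z,z],-1)
    return (P-c["t"])@c["R"]   # world
def px(c,X):
    p=c["R"]@np.array(X)+c["t"]; return p[0]/p[2]*c["fx"]+c["cx"],p[1]/p[2]*c["fy"]+c["cy"]
E
python3 - <<'E'
from h import *
ims=[]
for n in("top","scene"):
    c=arm.read_camera(n); np.savez(f"{n}0.npz",**c)
    cv2.imwrite(f"pics/{n}0.png",cv2.cvtColor(c["color"],cv2.COLOR_RGB2BGR))
    print(n,c["fx"],c["cx"],c["cy"],-c["R"].T@c["t"])
print(arm.read_state())
E
```

```text
pics
top 364.85244491535207 251.6673015696668 198.36636779605075 [0.49528999 0.07417385 0.89910928]
scene 401.9944936392967 251.97463285400207 191.85467665333425 [1.1600323  0.68104579 0.61312147]
{'t': 0.1, 'joint_positions': array([-1.38548722e+00,  3.07508382e-01,  1.50752897e+00,  9.24474148e-07,
        1.32839217e+00, -7.35420883e-02]), 'qd': array([ 0.00021669, -0.00171759, -0.00312374,  0.00065277, -0.00190121,
       -0.00055142]), 'joint_efforts': array([ 1.72490386e-04, -4.58529282e+01, -2.52607888e+01, -1.83994193e-04,
        5.59743930e-03, -1.19809246e-05]), 'ee_pos': array([ 0.14702251, -0.55525025,  0.23047251]), 'tcp_rot': array([-3.11349830e+00, -4.05231229e-01,  1.59659362e-04]), 'contact_force': array([ 0.43687663, -0.49076829, -0.65165022]), 'torque': array([0.00674335, 0.0084678 , 0.03900561]), 'width': 0.08514907711071412}
```

View pics/top0.png

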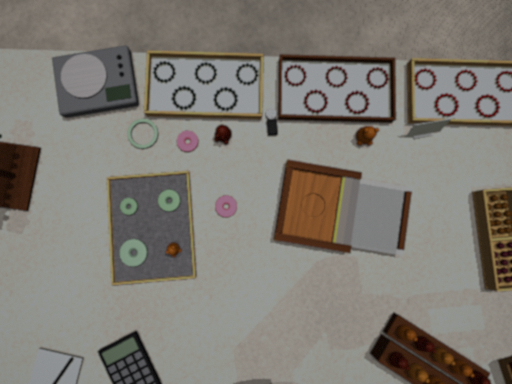

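View pics/scene0.png

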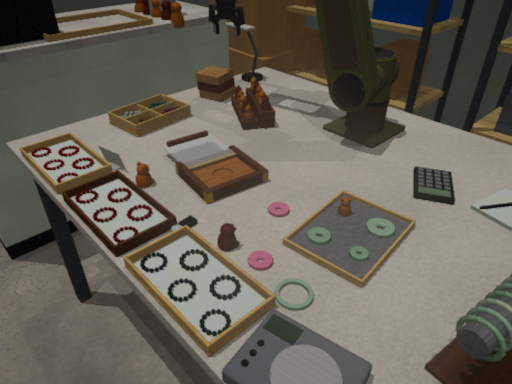

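The top view shows the tray with the small disc at (128,206), the middle disc at (169,200), the large one at (133,252) and the carving at (173,249). The case has a pocket ring near (314,205), the cover's brass strip is at about col 345, and the pull bar is near col 405. The scene view agrees. Next I measure.

```bash
python3 - <<'E'
from h import *
c=dict(np.load("top0.npz")); P=pts(c); I=c["color"]; hsv=cv2.cvtColor(I,cv2.COLOR_RGB2HSV)
for y,x in((206,128),(200,169),(252,133)):
    m=cv2.inRange(hsv,(40,35,90),(90,255,255)); 
    n,l,s,ce=cv2.connectedComponentsWithStats(m); w=np.zeros_like(m); w[y-18:y+18,x-18:x+18]=1
    k=np.bincount(l[(w>0)&(m>0)]).argmax(); sel=l==k
    cs,_=cv2.findContours(sel.astype(np.uint8),0,1); (u0,v0),r=cv2.minEnclosingCircle(cs[0])
    q=P[sel]; z=np.median(q[:,2]); d=c["t"]; 
    C=-c["R"].T@c["t"]; ray=c["R"].T@np.array([(u0-c["cx"])/c["fx"],(v0-c["cy"])/c["fy"],1]); X=C+ray*((z-C[2])/ray[2])
    print("disc",u0,v0,r,"area",sel.sum(),"world",X.round(4),"mean",q.mean(0).round(4),"diam",2*r*(C[2]-z)/c["fx"])
z=P[...,2]
# tray & case: components by height
for name,(u1,v1,u2,v2) in dict(tray=(100,165,205,290),case=(265,150,420,265)).items():
    Q=P[v1:v2,u1:u2].reshape(-1,3); Q=Q[(Q[:,2]>0.012)&(Q[:,2]<0.06)]
    if name=="tray": Q=Q
    r=cv2.minAreaRect(Q[:,:2].astype(np.float32)*1000); print(name,r,cv2.boxPoints(r).round(1).tolist())
    print(np.histogram(Q[:,2],np.arange(.01,.06,.002)))
crop=I[150:265,265:420]; cv2.imwrite("pics/case0.png",cv2.cvtColor(cv2.resize(crop,None,fx=5,fy=5,interpolation=cv2.INTER_CUBIC),cv2.COLOR_RGB2BGR))
# profile across pocket
print((z[205,270:420]*1000).round(0).astype(int).tolist())
E
```

```text
disc 128.5 206.5 8.860122680664062 area 223 world [0.5495 0.3607 0.0154] mean [0.5504 0.36   0.019 ] diam 0.042920165956538574
disc 168.48851013183594 199.9540252685547 11.057914733886719 area 364 world [0.5677 0.2651 0.0154] mean [0.567  0.2635 0.0225] diam 0.05356899232238196
disc 132.8688507080078 252.06556701660156 13.746221542358398 area 529 world [0.4407 0.3444 0.0153] mean [0.4405 0.3434 0.0169] diam 0.06659704219701944
tray ((501.96234130859375, 306.8311462402344), (260.3664855957031, 201.27459716796875), 5.968591690063477) [[362.0, 393.3999938964844], [382.8999938964844, 193.1999969482422], [641.9000244140625, 220.3000030517578], [621.0, 420.5]]
(array([  0, 297, 775, 820, 264,  33,   9,  12,   8,   7,   1,   1,   0,
         2,   3,   3,  10,  17,  12,  22,  11,   6,   0,   0]), array([0.01 , 0.012, 0.014, 0.016, 0.018, 0.02 , 0.022, 0.024, 0.026,
       0.028, 0.03 , 0.032, 0.034, 0.036, 0.038, 0.04 , 0.042, 0.044,
       0.046, 0.048, 0.05 , 0.052, 0.054, 0.056, 0.058]))
case ((552.57080078125, -156.9163055419922), (308.811767578125, 196.76174926757812), 81.65975189208984
[... 404 characters left out ...]
0.032, 0.034, 0.036, 0.038, 0.04 , 0.042, 0.044,
       0.046, 0.048, 0.05 , 0.052, 0.054, 0.056, 0.058]))
[2, 0, 1, -1, 2, -1, -1, 1, -1, 19, 36, 34, 38, 35, 37, 35, 35, 18, 19, 19, 22, 21, 20, 22, 18, 899, 22, 20, 22, 19, 18, 19, 15, 18, 14, 13, 13, 14, 15, 15, 14, 14, 13, 14, 15, 17, 15, 14, 15, 14, 12, 16, 16, 15, 17, 19, 20, 20, 19, 17, 19, 20, 20, 19, 20, 20, 21, 20, 32, 31, 33, 33, 30, 32, 31, 32, 31, 31, 29, 31, 31, 32, 30, 27, 30, 31, 28, 29, 30, 32, 31, 30, 30, 31, 33, 29, 29, 32, 30, 29, 31, 30, 32, 34, 31, 32, 30, 32, 32, 32, 32, 30, 29, 30, 30, 31, 33, 29, 31, 29, 29, 33, 29, 30, 32, 32, 28, 31, 33, 32, 29, 28, 34, 39, 46, 45, 45, 45, 45, 45, -2, -2, -1, 1, 4, -2, 2, -2, -1, -2]
```

View pics/case0.png

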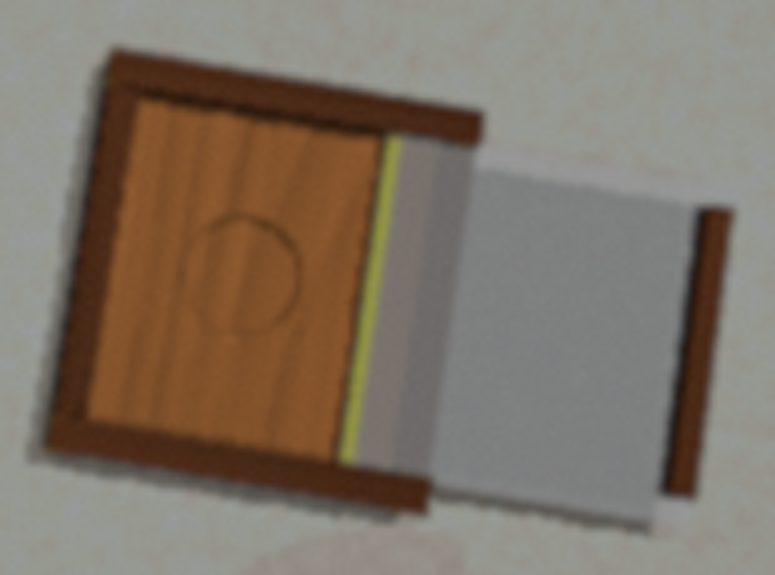

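The crop shows the pocket ring clearly at crop (242,277), or px (313,205), and the depth profile also shows its floor. Tray yaw is +6° and case yaw is -8.3°. I'll turn the tool so its y lies along the tray's x, then travel in.

```bash
python3 -m creep '{"dr":[[0,0,-0.118],[0,0,-0.118],[0,0,-0.118],[0,0,-0.118],[0,0,-0.118],[0,0,-0.118],[0,0,-0.118],[0,0,-0.118],[0,0,-0.118],[0,0,-0.118],[0,0,-0.118],[0,0,-0.118]],"dp":[[0,0,0],[0,0,0],[0,0,0],[0,0,0],[0,0,0],[0,0,0],[0,0,0],[0,0,0],[0,0,0],[0,0,0],[0,0,0],[0,0,0]],"gripper":[1,1,1,1,1,1,1,1,1,1,1,1]}' 20
python3 - <<'E'
from h import *
from scipy.spatial.transform import Rotation as Ro
from scipy.optimize import minimize
s=arm.read_state(); print(Ro.from_rotvec(s["tcp_rot"]).as_matrix().round(4), s["ee_pos"])
c=dict(np.load("top0.npz")); P=pts(c)
R=np.array([[.9894,-.1451],[.1451,.9894]]).T  # placeholder: columns handled below
a=np.radians(-8.34); ex=np.array([np.cos(a),np.sin(a)]); ey=np.array([-np.sin(a),np.cos(a)])
Q=P[150:265,265:420].reshape(-1,3); rail=Q[(Q[:,2]>.033)&(Q[:,2]<.04)]
# rim corner: case +y outer edge and x extents
u=rail[:,:2]@ex; v=rail[:,:2]@ey
b=(v<np.quantile(v,.97)); print("rim x",np.percentile(u,[.3,1,99,99.7]),"y",np.percentile(v,[.3,1,99,99.7]))
D=Q[(Q[:,2]>.008)&(Q[:,2]<.024)]; du=D[:,:2]@ex; dv=D[:,:2]@ey
ok=(du>u.min()+.025)&(du<u.max()-.025)&(dv<v.max()-.025)&(dv>v.max()-.12); D=D[ok]
f=lambda p: np.abs(D[:,2]-np.where(np.hypot(D[:,0]-p[0],D[:,1]-p[1])<.02825,p[2],p[3])).sum()
best=min((minimize(f,[x,y,.0145,.0195],method="Nelder-Mead") for x in np.arange(.53,.6,.01) for y in np.arange(-.11,-.05,.01)),key=lambda r:r.fun)
print("pocket",best.x,"case-frame",best.x[:2]@ex,best.x[:2]@ey,len(D))
E
```

```text
t: 1.1
ee_pos: [0.1471, -0.5554, 0.2307]
tcp_rot: [-2.095, -2.339, -0.001]
contact_force: [0.0, -0.2, -0.4]
width: 0.0856
[[-1.096e-01  9.940e-01 -2.000e-04]
 [ 9.940e-01  1.096e-01  1.200e-03]
 [ 1.300e-03 -1.000e-04 -1.000e+00]] [ 0.14705965 -0.55542297  0.23074262]
rim x [0.47206822 0.47246982 0.66676745 0.66719867] y [-0.21224622 -0.21083489  0.07820546  0.0786174 ]
pocket [ 0.56501498 -0.08536041  0.01482285  0.01984556] case-frame 0.571421090612986 -0.002503985561650149 2349
```

```bash
Z='x'; python3 -m creep '{"dr":[[0,0,0],[0,0,0],[0,0,0],[0,0,0],[0,0,0],[0,0,0],[0,0,0],[0,0,0],[0,0,0],[0,0,0],[0,0,0],[0,0,0]],"dp":[[26,32,0],[26,32,0],[26,32,0],[26,32,0],[26,32,0],[26,32,0],[26,32,0],[26,32,0],[26,32,0],[26,32,0],[26,32,0],[26,32,0]],"gripper":[1,1,1,1,1,1,1,1,1,1,1,1]}'
python3 -c "
from h import *
from scipy.spatial.transform import Rotation as Ro
s=arm.read_state();R=Ro.from_rotvec(s['tcp_rot']).as_matrix();print((R.T@(np.array([.5673,.2647,.1])-s['ee_pos'])*1000).round(1),np.degrees(np.arctan2(R[1,1],R[0,1])))"
```

```text
t: 2.1
ee_pos: [0.4975, -0.2038, 0.231]
tcp_rot: [-2.102, -2.334, 0.0]
contact_force: [0.4, -0.8, 0.3]
width: 0.0853
[458.6 118.2 131.1] 5.968823915225591
```

```bash
python3 -m creep '{"dr":[[0,0,0],[0,0,0],[0,0,0],[0,0,0],[0,0,0],[0,0,0],[0,0,0],[0,0,0],[0,0,0],[0,0,0],[0,0,0],[0,0,0]],"dp":[[38,10,0],[38,10,0],[38,10,0],[38,10,0],[38,10,0],[38,10,0],[38,10,0],[38,10,0],[38,10,0],[38,10,0],[38,10,0],[38,10,0]],"gripper":[1,1,1,1,1,1,1,1,1,1,1,1]}'
python3 -m creep '{"dr":[[0,0,0],[0,0,0],[0,0,0],[0,0,0],[0,0,0],[0,0,0],[0,0,0]],"dp":[[0,0,35],[0,0,35],[0,0,35],[0,0,35],[0,0,20],[0,0,0],[0,0,0]],"gripper":[1,1,1,1,1,1,1]}'
python3 - <<'E'
from h import *
from scipy.spatial.transform import Rotation as Ro
s=arm.read_state();R=Ro.from_rotvec(s['tcp_rot']).as_matrix();print((R.T@(np.array([.5673,.2647,.008])-s['ee_pos'])*1000).round(1),np.degrees(np.arctan2(R[1,1],R[0,1])),R[2])
c=arm.read_camera("scene"); u,v=map(int,px(c,[.567,.265,.03])); print(u,v)
cv2.imwrite("pics/a.png",cv2.cvtColor(cv2.resize(c["color"][v-75:v+50,u-80:u+80],None,fx=5,fy=4.8,interpolation=cv2.INTER_CUBIC),cv2.COLOR_RGB2BGR))
E
```

```text
t: 3.1
ee_pos: [0.5682, 0.2622, 0.2308]
tcp_rot: [-2.102, -2.334, 0.002]
contact_force: [0.2, -0.9, -0.3]
width: 0.0852
t: 3.68
ee_pos: [0.5675, 0.2599, 0.0698]
tcp_rot: [-2.102, -2.333, 0.006]
contact_force: [-0.1, 0.8, 0.2]
width: 0.0855
[ 4.9  0.5 61.8] 5.959744181670975 [-0.00100768 -0.00382672 -0.99999217]
319 227
```

View pics/a.png

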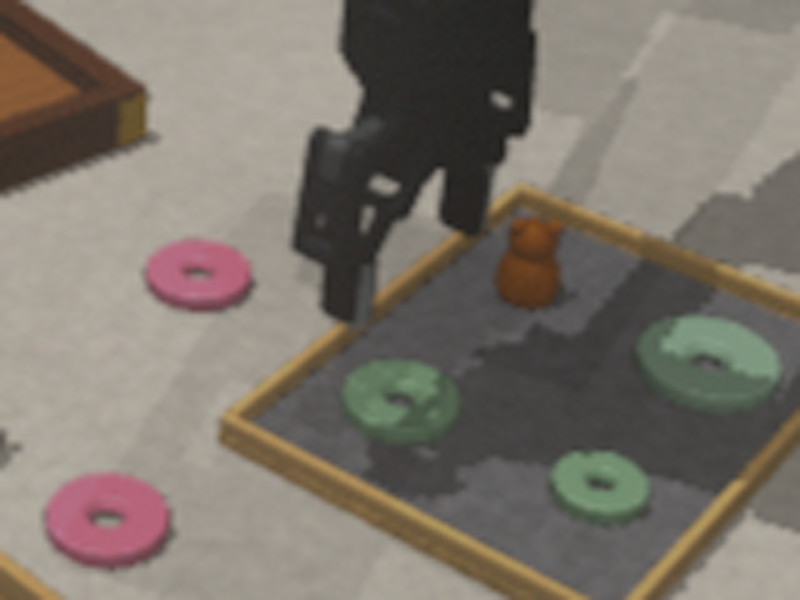

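The open gripper hovers over the middle disc with its fingers either side of it (crop 350,320 and 465,230), clear of the carving. Next I correct 5 mm in tool x, descend and close.

```bash
python3 -m creep '{"dr":[[0,0,0],[0,0,0],[0,0,0],[0,0,0],[0,0,0],[0,0,0],[0,0,0]],"dp":[[4.9,0.5,0],[0,0,15],[0,0,15],[0,0,15],[0,0,12],[0,0,4],[0,0,0]],"gripper":[1,1,1,1,1,1,1]}'
python3 -m creep '{"dr":[[0,0,0],[0,0,0],[0,0,0],[0,0,0],[0,0,0],[0,0,0],[0,0,0],[0,0,0]],"dp":[[0,0,0],[0,0,0],[0,0,0],[0,0,0],[0,0,0],[0,0,0],[0,0,0],[0,0,0]],"gripper":[0.8,0.75,0.7,0.66,0.62,0.58,0.54,0.5]}' 20
```

```text
t: 4.32
ee_pos: [0.5687, 0.2654, 0.0103]
tcp_rot: [-2.103, -2.334, 0.0]
contact_force: [0.2, 0.2, 0.2]
width: 0.0856
t: 4.98
ee_pos: [0.5692, 0.2655, 0.0115]
tcp_rot: [2.103, 2.333, 0.002]
contact_force: [-1.1, -1.2, 5.6]
width: 0.0514
```

```bash
python3 - <<'E'
from h import *
s=arm.read_state(); print(s["contact_force"],s["width"],s["ee_pos"])
c=arm.read_camera("scene"); u,v=map(int,px(c,[.567,.265,.02])); print(u,v)
cv2.imwrite("pics/b.png",cv2.cvtColor(cv2.resize(c["color"][v-40:v+35,u-50:u+50],None,fx=8,fy=8,interpolation=cv2.INTER_CUBIC),cv2.COLOR_RGB2BGR))
E
```

```text
[-1.08438977 -1.22681187  5.63034405] 0.05135751633094615 [0.56917711 0.26545077 0.01146322]
319 230
```

View pics/b.png

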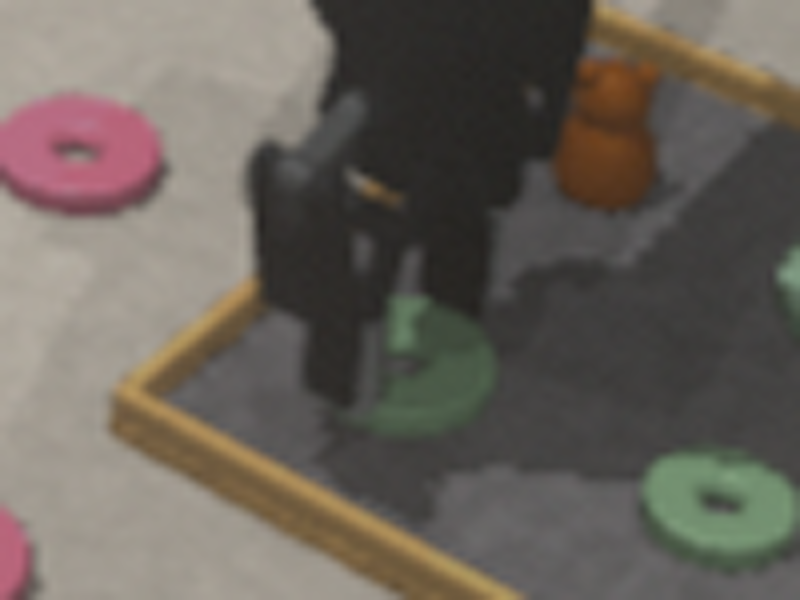

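The left fingertip (crop 335,400) is riding on top of the disc's edge. The width of 51 mm and the 5.6 N upward force agree, so at this width the tips end about 5 mm above the TCP. I'll open and go in lower.

```bash
python3 -m creep '{"dr":[[0,0,0],[0,0,0],[0,0,0],[0,0,0],[0,0,0],[0,0,0],[0,0,0],[0,0,0]],"dp":[[0,0,-3],[0,0,0],[0,0,0],[0,0,0],[0,0,0],[0,0,3],[0,0,3],[0,0,1]],"gripper":[0.9,0.9,0.9,0.9,0.9,0.9,0.9,0.9]}'
python3 - <<'E'
from h import *
s=arm.read_state(); print(s["contact_force"],s["width"],s["ee_pos"])
E
```

```text
t: 5.7
ee_pos: [0.5682, 0.2651, 0.0055]
tcp_rot: [-2.103, -2.334, 0.002]
contact_force: [-1.0, 0.1, 0.6]
width: 0.077
[-1.03984973  0.12360911  0.6316833 ] 0.07696017917824466 [0.56822439 0.26506427 0.00554001]
```

```bash
python3 -m creep '{"dr":[[0,0,0],[0,0,0],[0,0,0],[0,0,0],[0,0,0],[0,0,0],[0,0,0],[0,0,0],[0,0,0]],"dp":[[0,0,0],[0,0,0],[0,0,0],[0,0,0],[0,0,0],[0,0,0],[0,0,0],[0,0,0],[0,0,0]],"gripper":[0.78,0.72,0.68,0.64,0.6,0.56,0.53,0.5,0.5]}' 20
```

```text
t: 6.45
ee_pos: [0.5688, 0.2653, 0.0067]
tcp_rot: [2.103, 2.334, 0.001]
contact_force: [-0.8, -0.2, 4.6]
width: 0.0525
```

```bash
python3 -m creep '{"dr":[[0,0,0],[0,0,0],[0,0,0],[0,0,0],[0,0,0],[0,0,0],[0,0,0]],"dp":[[0,0,-4],[0,0,-6],[0,0,-10],[0,0,-10],[0,0,-10],[0,0,0],[0,0,0]],"gripper":[0.5,0.5,0.5,0.5,0.5,0.5,0.5]}' 20
python3 - <<'E'
from h import *
s=arm.read_state(); print(s["contact_force"],s["width"],s["ee_pos"])
c=arm.read_camera("scene"); u,v=map(int,px(c,[.567,.265,.04])); print(u,v)
cv2.imwrite("pics/c.png",cv2.cvtColor(cv2.resize(c["color"][v-40:v+35,u-50:u+50],None,fx=8,fy=8,interpolation=cv2.INTER_CUBIC),cv2.COLOR_RGB2BGR))
E
```

```text
t: 7.03
ee_pos: [0.5696, 0.2656, 0.0478]
tcp_rot: [2.102, 2.333, 0.004]
contact_force: [-0.4, -0.0, -1.8]
width: 0.0528
[-0.44981045 -0.01474211 -1.82862154] 0.052805816943702566 [0.56962359 0.26561854 0.0477579 ]
320 224
```

View pics/c.png

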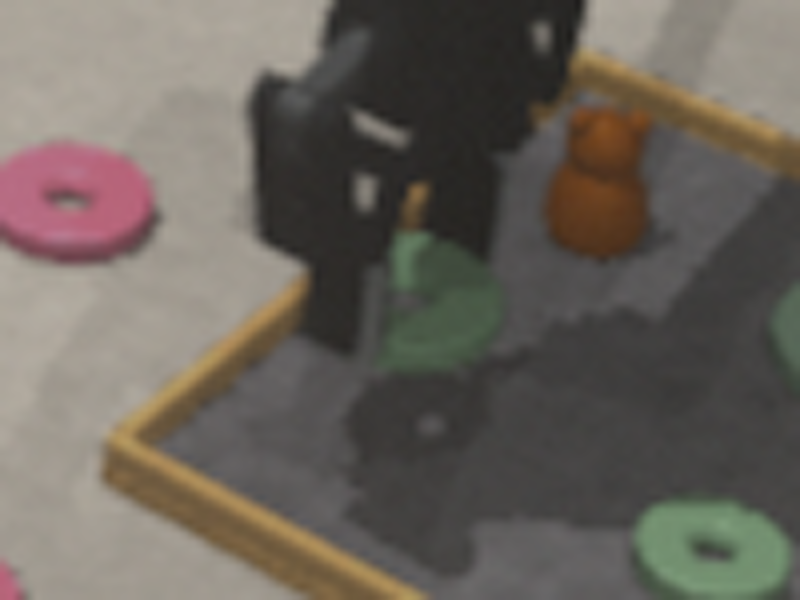

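The disc is lifted flat between the pads, with its shadow and cord-hole light on the tray floor below it. The other goods haven't moved. Next I carry it over the pocket and turn to the case's yaw.

```bash
python3 -m creep '{"dr":[[0,0,0],[0,0,0],[0,0,0],[0,0,0],[0,0,0],[0,0,0],[0,0,0],[0,0,0],[0,0,0],[0,0,0],[0,0,0],[0,0,0]],"dp":[[0,0,-25],[0,0,-25],[-35,-4,0],[-35,-4,0],[-35,-4,0],[-35,-4,0],[-35,-4,0],[-35,-4,0],[-35,-4,0],[-35,-4,0],[-35,-4,0],[-33,-3,0]],"gripper":[0.5,0.5,0.5,0.5,0.5,0.5,0.5,0.5,0.5,0.5,0.5,0.5]}' 20
python3 -m creep '{"dr":[[0,0,0.0625],[0,0,0.0625],[0,0,0.0625],[0,0,0.0625],[0,0,0],[0,0,0]],"dp":[[0,0,0],[0,0,0],[0,0,0],[0,0,0],[0,0,0],[0,0,0]],"gripper":[0.5,0.5,0.5,0.5,0.5,0.5]}' 20
cat >> h.py <<'E'
def to(x,y,z):
    from scipy.spatial.transform import Rotation as Ro
    s=arm.read_state();R=Ro.from_rotvec(s['tcp_rot']).as_matrix()
    print("dp",(R.T@(np.array([x,y,z])-s['ee_pos'])*1000).round(1),"yaw",np.degrees(np.arctan2(R[1,1],R[0,1])).round(2),"tilt",R[:,2].round(4),"F",s["contact_force"].round(1),"w",s["width"],s["t"])
E
python3 -c "
from h import *
to(.5667,-.0854,.022)"
```

```text
t: 8.08
ee_pos: [0.565, -0.0867, 0.0958]
tcp_rot: [-2.102, -2.333, 0.001]
contact_force: [0.7, 0.8, -1.3]
width: 0.0522
t: 8.58
ee_pos: [0.5655, -0.0849, 0.0958]
tcp_rot: [-2.375, -2.055, 0.001]
contact_force: [0.3, 0.0, -1.2]
width: 0.0523
dp [-0.3  1.3 73.8] yaw -8.27 tilt [-1.1e-03  2.0e-04 -1.0e+00] F [ 0.3  0.  -1.2] w 0.052277145024876376 8.5833
```

```bash
python3 -m creep '{"dr":[[0,0,0],[0,0,0],[0,0,0],[0,0,0],[0,0,0],[0,0,0],[0,0,0]],"dp":[[6,1.3,0],[0,0,25],[0,0,25],[0,0,15],[0,0,5],[0,0,0],[0,0,0]],"gripper":[0.5,0.5,0.5,0.5,0.5,0.5,0.5]}' 20
python3 -m creep '{"dr":[[0,0,0],[0,0,0]],"dp":[[0,0,1],[0,0,0]],"gripper":[0.5,0.5]}' 20
python3 -m creep '{"dr":[[0,0,0],[0,0,0]],"dp":[[0,0,1],[0,0,0]],"gripper":[0.5,0.5]}' 20
```

```text
t: 9.17
ee_pos: [0.5685, -0.0789, 0.0265]
tcp_rot: [2.377, 2.054, 0.0]
contact_force: [0.5, 0.1, -1.2]
width: 0.0526
t: 9.33
ee_pos: [0.5692, -0.0793, 0.0264]
tcp_rot: [2.376, 2.053, 0.002]
contact_force: [0.2, 0.5, -0.0]
width: 0.0528
t: 9.5
ee_pos: [0.5686, -0.0793, 0.025]
tcp_rot: [2.377, 2.053, 0.001]
contact_force: [0.4, 0.0, -0.9]
width: 0.0523
```

```bash
for i in 1; do python3 -m creep '{"dr":[[0,0,0],[0,0,0]],"dp":[[0,0,1],[0,0,0]],"gripper":[0.5,0.5]}' 20
python3 -m creep '{"dr":[[0,0,0],[0,0,0]],"dp":[[0,0,1],[0,0,0]],"gripper":[0.5,0.5]}' 20
python3 -m creep '{"dr":[[0,0,0],[0,0,0]],"dp":[[0,0,1],[0,0,0]],"gripper":[0.5,0.5]}' 20;done | grep -E 'ee_pos|contact'
```

```text
ee_pos: [0.5682, -0.0792, 0.0235]
contact_force: [-0.2, -0.3, 0.1]
ee_pos: [0.5681, -0.0792, 0.0222]
contact_force: [-0.4, -0.3, -0.6]
ee_pos: [0.568, -0.0792, 0.0211]
contact_force: [-0.1, -0.3, -0.9]
```

```bash
{ python3 -m creep '{"dr":[[0,0,0],[0,0,0]],"dp":[[0,0,0.7],[0,0,0]],"gripper":[0.5,0.5]}' 20
python3 -m creep '{"dr":[[0,0,0],[0,0,0]],"dp":[[0,0,0.7],[0,0,0]],"gripper":[0.5,0.5]}' 20; } | grep -E 'ee_pos|contact'
```

```text
ee_pos: [0.5682, -0.0792, 0.0206]
contact_force: [0.9, -0.0, 0.9]
ee_pos: [0.5682, -0.0793, 0.0203]
contact_force: [-0.8, -1.2, 3.2]
```

The disc rests on the deck (contact at TCP z 20.5 mm, about 3 N). Next I slide it towards the pocket, watching z and the force.

```bash
{ python3 -m creep '{"dr":[[0,0,0],[0,0,0],[0,0,0],[0,0,0]],"dp":[[-1,-0.2,-0.2],[-1,-0.2,0],[-1,-0.2,0],[0,0,0]],"gripper":[0.5,0.5,0.5,0.5]}' 20
python3 -m creep '{"dr":[[0,0,0],[0,0,0]],"dp":[[-1,0,0],[0,0,0]],"gripper":[0.5,0.5]}'
python3 -m creep '{"dr":[[0,0,0],[0,0,0]],"dp":[[-1,0,0],[0,0,0]],"gripper":[0.5,0.5]}'
python3 -m creep '{"dr":[[0,0,0],[0,0,0]],"dp":[[-1,0,0],[0,0,0]],"gripper":[0.5,0.5]}'
python3 -m creep '{"dr":[[0,0,0],[0,0,0]],"dp":[[-1,0,0],[0,0,0]],"gripper":[0.5,0.5]}'
python3 -m creep '{"dr":[[0,0,0],[0,0,0]],"dp":[[-1,0,0],[0,0,0]],"gripper":[0.5,0.5]}'; } | grep -E 'ee_pos|contact|width'
```

```text
ee_pos: [0.5674, -0.0822, 0.0202]
contact_force: [0.0, 0.5, 2.8]
width: 0.0529
ee_pos: [0.5672, -0.0833, 0.0201]
contact_force: [0.5, 0.2, 2.7]
width: 0.0525
ee_pos: [0.5667, -0.0843, 0.02]
contact_force: [-0.5, 0.2, -0.5]
width: 0.0528
ee_pos: [0.5662, -0.0852, 0.0198]
contact_force: [-0.6, -0.1, 0.1]
width: 0.0526
ee_pos: [0.5663, -0.0862, 0.0199]
contact_force: [0.3, 0.8, -1.3]
width: 0.0527
ee_pos: [0.5662, -0.0868, 0.02]
contact_force: [1.1, 1.1, -0.8]
width: 0.0528
```

Contact force vanished at y≈-0.084, so the disc is over the pocket. I'll step back 0.7 mm and lower gently.

```bash
{ python3 -m creep '{"dr":[[0,0,0],[0,0,0]],"dp":[[0.8,0,0.8],[0,0,0]],"gripper":[0.5,0.5]}' 20
python3 -m creep '{"dr":[[0,0,0],[0,0,0]],"dp":[[0,0,0.8],[0,0,0]],"gripper":[0.5,0.5]}'
python3 -m creep '{"dr":[[0,0,0],[0,0,0]],"dp":[[0,0,0.8],[0,0,0]],"gripper":[0.5,0.5]}'; } | grep -E 'ee_pos|contact|width'
```

```text
ee_pos: [0.5665, -0.0862, 0.0192]
contact_force: [1.1, 0.9, -0.4]
width: 0.0526
ee_pos: [0.5665, -0.0862, 0.0184]
contact_force: [-0.4, 0.2, -0.5]
width: 0.0524
ee_pos: [0.5665, -0.0862, 0.0176]
contact_force: [0.8, -0.3, -0.6]
width: 0.0528
```

```bash
{ python3 -m creep '{"dr":[[0,0,0],[0,0,0]],"dp":[[0,0,0.8],[0,0,0]],"gripper":[0.5,0.5]}' 20
python3 -m creep '{"dr":[[0,0,0],[0,0,0]],"dp":[[0,0,0.7],[0,0,0]],"gripper":[0.5,0.5]}'
python3 -m creep '{"dr":[[0,0,0],[0,0,0]],"dp":[[0,0,0.6],[0,0,0]],"gripper":[0.5,0.5]}'; } | grep -E 'ee_pos|contact|width'
```

```text
ee_pos: [0.5665, -0.0862, 0.0168]
contact_force: [0.9, -0.9, -0.3]
width: 0.0525
ee_pos: [0.5666, -0.0863, 0.0166]
contact_force: [-1.1, 0.6, 2.9]
width: 0.0526
ee_pos: [0.5666, -0.0863, 0.0166]
contact_force: [-1.9, 0.6, 6.9]
width: 0.0528
```

```bash
python3 -m creep '{"dr":[[0,0,0],[0,0,0],[0,0,0],[0,0,0],[0,0,0],[0,0,0],[0,0,0],[0,0,0]],"dp":[[0,0,-0.7],[0,0,0],[0,0,0],[0,0,0],[0,0,0],[0,0,0],[0,0,0],[0,0,0]],"gripper":[0.5,0.64,0.66,0.68,0.72,0.76,0.8,0.8]}'
python3 -m creep '{"dr":[[0,0,0],[0,0,0],[0,0,0],[0,0,0],[0,0,0],[0,0,0],[0,0,0],[0,0,0]],"dp":[[0,0,-5],[0,0,-20],[0,0,-35],[0,0,-35],[-35,0,0],[-35,0,0],[-35,0,0],[-35,0,0]],"gripper":[0.8,0.8,0.8,0.8,0.8,0.8,0.8,0.8]}'
python3 -m creep '{"dr":[[0,0,0],[0,0,0],[0,0,0]],"dp":[[-35,0,0],[0,0,0],[0,0,0]],"gripper":[0.3,0.1,0]}'
python3 - <<'E'
from h import *
c=arm.read_camera("top"); np.savez("top1.npz",**c)
cv2.imwrite("pics/d.png",cv2.cvtColor(cv2.resize(c["color"][150:265,265:420],None,fx=5,fy=5,interpolation=cv2.INTER_CUBIC),cv2.COLOR_RGB2BGR))
E
```

```text
t: 13.17
ee_pos: [0.5665, -0.0862, 0.0162]
tcp_rot: [-2.377, -2.053, 0.0]
contact_force: [-0.0, 0.0, 0.1]
width: 0.0684
t: 13.83
ee_pos: [0.5461, -0.2259, 0.1123]
tcp_rot: [2.375, 2.054, 0.001]
contact_force: [-0.5, 0.6, -0.3]
width: 0.0682
t: 14.08
ee_pos: [0.5408, -0.2614, 0.1116]
tcp_rot: [2.381, 2.049, 0.0]
contact_force: [0.0, 0.4, 0.2]
width: 0.0328
```

View pics/d.png

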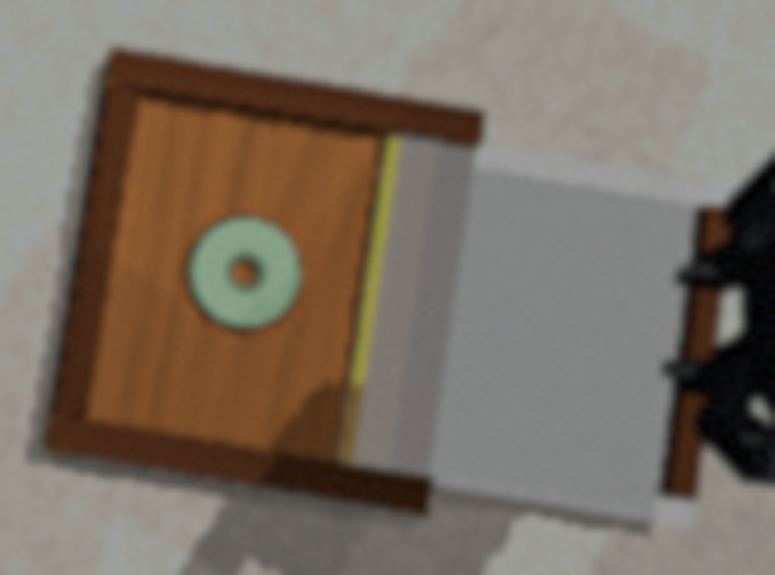

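The disc sits in the pocket at crop (245,272). I'll check its height and tilt by depth, averaging several frames, and find the pull bar.

```bash
cat > chk.py <<'E'
from h import *
cs=[arm.read_camera("top") for _ in range(8)]
c=cs[0]; zs=np.stack([k["z_map"] for k in cs]).astype(float); zs[zs==0]=np.nan; c["z_map"]=np.nanmedian(zs,0); P=pts(c)
a=np.radians(-8.34); ex=np.array([np.cos(a),np.sin(a)]); ey=np.array([-np.sin(a),np.cos(a)])
O=np.array([.5697,-.0124]); U=P[...,:2]@ex-O[0]; V=P[...,:2]@ey-O[1]; Z=P[...,2]
r=np.hypot(U-.0017,V-.010)
d=(r<.024)&(r>.009); deck=(r>.033)&(abs(U)<.07)&(V<.065)&(V>-.03)
A=np.c_[P[d][:,:2]-P[d][:,:2].mean(0),np.ones(d.sum())]; k=np.linalg.lstsq(A,Z[d],rcond=None)[0]
print("disc top mm",np.median(Z[d])*1e3,"deck",np.median(Z[deck])*1e3,"tilt over 54mm, mm",k[:2]*54)
h=cv2.cvtColor(c["color"],cv2.COLOR_RGB2HSV); g=cv2.inRange(h,(40,35,90),(90,255,255))>0
print("disc centre",U[g&(r<.045)].mean(),V[g&(r<.045)].mean())
b=(Z>.041)&(Z<.05)&(abs(U)<.085)&(V<.08)&(V>-.24)&(c["color"].max(-1)<110)
print("bar V pct",np.percentile(V[b],[2,50,98]),"U",np.percentile(U[b],[2,50,98]),"z",np.median(Z[b]))
E
python3 chk.py
```

```text
disc top mm 24.833357973603498 deck 19.809527791331334 tilt over 54mm, mm [-0.21327683 -0.07158719]
disc centre 0.002235928435012977 0.009998506834581583
bar V pct [-0.21052405 -0.20089731 -0.19735382] U [-0.068164   -0.03611072  0.06765382] z 0.04510468501276081
```

The disc top is 5.0 mm above the deck with tilt ≤0.2 mm, so it is home. Next I close the fingers, go behind the pull bar, and push the cover shut.

```bash
python3 - <<'E'
from h import *
a=np.radians(-8.34); ex=np.array([np.cos(a),np.sin(a)]); ey=np.array([-np.sin(a),np.cos(a)])
for V in(-.250,-.222): 
    w=ex*.5697+ey*(-.0124+V); print(w); to(*w,.037)
E
```

```text
[ 0.52561496 -0.34225833]
dp [-85.2  -3.4  74.3] yaw -8.28 tilt [-1.e-04  1.e-04 -1.e+00] F [-0.   0.4  0.3] w 0.0002444887610811523 14.5333
[ 0.52967628 -0.31455443]
dp [-57.2  -3.4  74.3] yaw -8.28 tilt [-1.e-04  1.e-04 -1.e+00] F [-0.   0.4  0.3] w 0.0002444887610811523 14.5333
```

```bash
{ python3 -m creep '{"dr":[[0,0,0],[0,0,0],[0,0,0],[0,0,0],[0,0,0],[0,0,0],[0,0,0]],"dp":[[-30,-1.4,0],[-30,-1,0],[-25,-1,0],[0,0,30],[0,0,30],[0,0,14],[0,0,0]],"gripper":[0,0,0,0,0,0,0]}'
python3 -m creep '{"dr":[[0,0,0],[0,0,0],[0,0,0],[0,0,0]],"dp":[[10,0,0],[10,0,0],[5,0,0],[0,0,0]],"gripper":[0,0,0,0]}'
python3 -m creep '{"dr":[[0,0,0],[0,0,0],[0,0,0],[0,0,0]],"dp":[[4,0,0],[4,0,0],[4,0,0],[0,0,0]],"gripper":[0,0,0,0]}'; }
```

```text
t: 15.12
ee_pos: [0.5227, -0.3409, 0.0335]
tcp_rot: [-2.372, -2.048, 0.003]
contact_force: [-0.4, 0.7, -0.8]
width: 0.0003
t: 15.45
ee_pos: [0.53, -0.3165, 0.0388]
tcp_rot: [2.374, 2.055, 0.001]
contact_force: [-0.4, -0.1, 0.2]
width: -0.0001
t: 15.78
ee_pos: [0.5315, -0.3063, 0.0381]
tcp_rot: [2.376, 2.053, 0.001]
contact_force: [0.8, -1.5, -0.2]
width: -0.0
```

```bash
python3 -m creep '{"dr":[[0,0,0],[0,0,0],[0,0,0],[0,0,0],[0,0,0],[0,0,0]],"dp":[[6,0,0],[8,0,0],[8,0,0],[8,0,0],[8,0,0],[0,0,0]],"gripper":[0,0,0,0,0,0]}'
python3 -c "
from h import *
c=arm.read_camera('top')
cv2.imwrite('pics/e.png',cv2.cvtColor(cv2.resize(c['color'][150:265,265:420],None,fx=5,fy=5,interpolation=cv2.INTER_CUBIC),cv2.COLOR_RGB2BGR))"
```

```text
t: 16.28
ee_pos: [0.5361, -0.2663, 0.0371]
tcp_rot: [-2.375, -2.053, -0.001]
contact_force: [-0.7, 0.4, 0.2]
width: -0.0001
```

View pics/e.png

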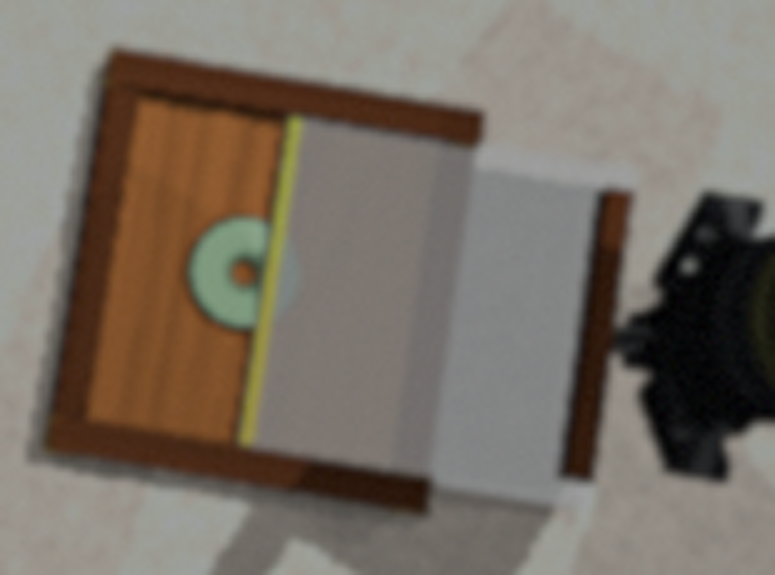

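The cover's brass strip at crop (270,270) passes over the disc freely. About 76 mm is left, so I carry on, slowing near the end.

```bash
python3 -m creep '{"dr":[[0,0,0],[0,0,0],[0,0,0],[0,0,0],[0,0,0],[0,0,0],[0,0,0],[0,0,0],[0,0,0],[0,0,0]],"dp":[[8,0,0],[8,0,0],[8,0,0],[8,0,0],[8,0,0],[8,0,0],[8,0,0],[8,0,0],[4,0,0],[0,0,0]],"gripper":[0,0,0,0,0,0,0,0,0,0]}'
python3 -m creep '{"dr":[[0,0,0],[0,0,0],[0,0,0],[0,0,0]],"dp":[[2,0,0],[2,0,0],[0,0,0],[0,0,0]],"gripper":[0,0,0,0]}'
python3 -m creep '{"dr":[[0,0,0],[0,0,0],[0,0,0],[0,0,0]],"dp":[[1,0,0],[1,0,0],[0,0,0],[0,0,0]],"gripper":[0,0,0,0]}'
python3 -m creep '{"dr":[[0,0,0],[0,0,0],[0,0,0],[0,0,0]],"dp":[[1,0,0],[1,0,0],[0,0,0],[0,0,0]],"gripper":[0,0,0,0]}'
```

```text
t: 17.17
ee_pos: [0.5466, -0.1999, 0.0374]
tcp_rot: [-2.377, -2.054, -0.002]
contact_force: [-0.9, 0.0, 0.3]
width: -0.0003
t: 17.5
ee_pos: [0.5474, -0.1976, 0.0376]
tcp_rot: [2.377, 2.052, 0.002]
contact_force: [0.6, 0.0, 0.9]
width: 0.0
t: 17.83
ee_pos: [0.5476, -0.196, 0.0375]
tcp_rot: [2.377, 2.053, 0.001]
contact_force: [0.4, -2.4, 1.1]
width: 0.0002
t: 18.17
ee_pos: [0.5477, -0.1936, 0.0374]
tcp_rot: [2.377, 2.053, 0.001]
contact_force: [1.8, -1.9, 1.2]
width: 0.0005
```

```bash
{ python3 -m creep '{"dr":[[0,0,0],[0,0,0],[0,0,0],[0,0,0]],"dp":[[1.5,0,0],[1.5,0,0],[0,0,0],[0,0,0]],"gripper":[0,0,0,0]}'
python3 -m creep '{"dr":[[0,0,0],[0,0,0],[0,0,0],[0,0,0]],"dp":[[1,0,0],[1,0,0],[0,0,0],[0,0,0]],"gripper":[0,0,0,0]}'; } | grep -E 'ee_pos|contact'
python3 - <<'E'
from h import *
c=arm.read_camera("top")
cv2.imwrite('pics/f.png',cv2.cvtColor(cv2.resize(c['color'][150:265,265:420],None,fx=5,fy=5,interpolation=cv2.INTER_CUBIC),cv2.COLOR_RGB2BGR))
E
```

```text
ee_pos: [0.5475, -0.1902, 0.0372]
contact_force: [0.9, -2.1, 0.4]
ee_pos: [0.5477, -0.1895, 0.0372]
contact_force: [-0.2, -5.5, 0.3]
```

View pics/f.png

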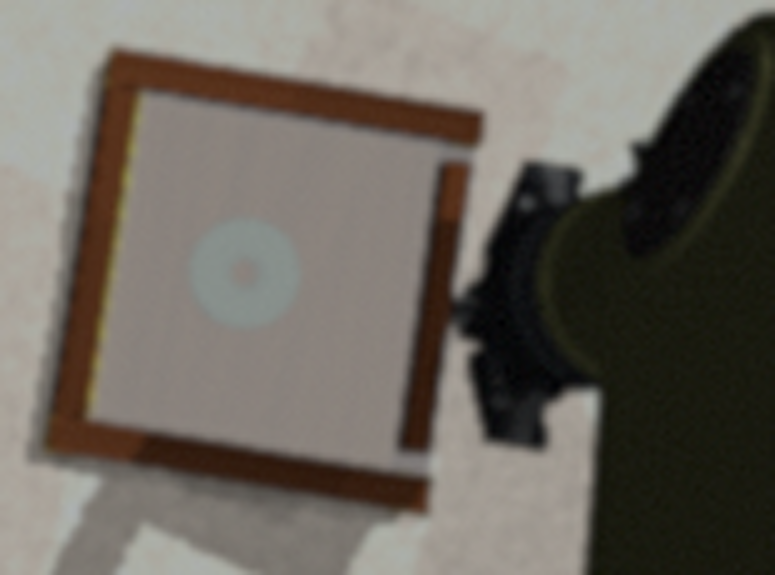

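The cover looks shut, with its strip against the +y wall (crop 110,260), and the force is rising. I'll give one more small push to confirm the stop, then retreat and check.

```bash
python3 -m creep '{"dr":[[0,0,0],[0,0,0],[0,0,0],[0,0,0],[0,0,0]],"dp":[[0.7,0,0],[0.7,0,0],[0.7,0,0],[0,0,0],[0,0,0]],"gripper":[0,0,0,0,0]}' | grep -E 'ee_pos|contact'
python3 -m creep '{"dr":[[0,0,0],[0,0,0],[0,0,0],[0,0,0],[0,0,0],[0,0,0],[0,0,0],[0,0,0],[0,0,0]],"dp":[[-5,0,0],[-20,0,0],[-25,0,0],[0,0,-30],[0,0,-30],[0,0,-30],[-30,0,0],[-30,0,0],[0,0,0]],"gripper":[0,0,0,0,0,0,0,0,0]}'
python3 chk.py; python3 - <<'E'
from h import *
c=arm.read_camera("top")
cv2.imwrite('pics/g.png',cv2.cvtColor(cv2.resize(c['color'][120:300,95:425],None,fx=2.4,fy=2.4,interpolation=cv2.INTER_CUBIC),cv2.COLOR_RGB2BGR))
E
```

```text
ee_pos: [0.5477, -0.1893, 0.0373]
contact_force: [-1.8, -11.5, -0.4]
t: 20.05
ee_pos: [0.5321, -0.2992, 0.128]
tcp_rot: [2.378, 2.049, -0.001]
contact_force: [0.2, 0.4, 0.4]
width: -0.0
disc top mm 30.578206392624345 deck 30.65684726809107 tilt over 54mm, mm [0.19337315 0.04351275]
disc centre nan nan
bar V pct [-0.08516658 -0.07803803 -0.07183291] U [-0.06705035 -0.00083641  0.06674814] z 0.04498604608988341chk.py:11: RuntimeWarning: Mean of empty slice.
  print("disc centre",U[g&(r<.045)].mean(),V[g&(r<.045)].mean())
  ret = ret.dtype.type(ret / rcount)
```

View pics/g.png

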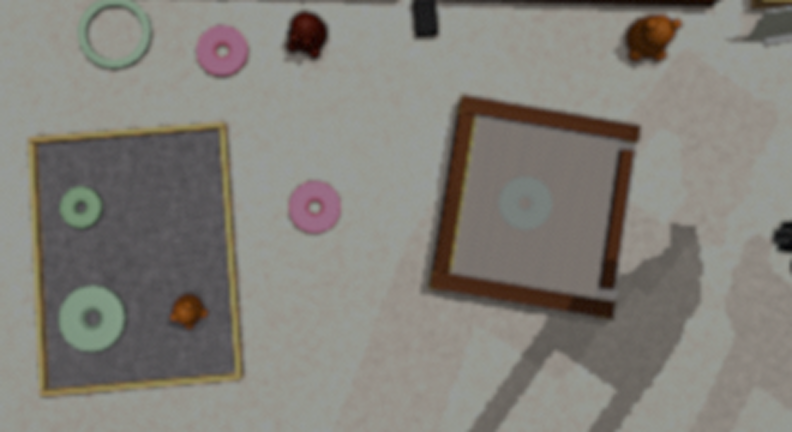

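The cover is shut with the disc under it at (526,203). The tray goods, pink discs, bangle, loupe and figures are all in place, and the arm is clear. Handing in.

```bash
python3 -c "
from plant import arm
print(arm.close_job())"
```

```text
the job is handed in; nothing more can be done
None
```

The middle jade disc is home in the case's pocket and the clear cover is fully shut over it. I handed the job in at about 20 s of the 64 s allowed.

- **Grasp:** On the first close I judged the fingers to be riding on the disc's top edge (51 mm opening, about 5.6 N). I opened, went 5 mm lower and lifted it cleanly.
- **Placing:** I laid the disc on the deck about 6 mm off the pocket and slid it under about 3 N until the contact force vanished. I then lowered it until it stopped. The last lowering step read 6.9 N at the wrist, so I backed off and released. The stop came about 1 mm higher than I expected for a disc fully home, so I checked its height by depth.
- **Check before covering:** The disc top stood 5.0 mm above the deck with at most 0.2 mm of tilt, which means it was fully home.
- **Cover:** I pushed the pull bar in until it stopped against the end wall. The wrist read 11.5 N with no further movement. The bar had travelled about 126 mm, which agrees with the stated 120–135 mm opening.
- **Last picture:** The disc is visible under the shut cover. The other goods and the pink look-alikes are where they were, and the arm touches nothing. The disc's height can't be measured through the shut cover, because the depth camera reads the cover (30.6 mm) instead.

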